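Shift the lens edger's head to the finishing wheel

TASK

The head of the lens edger stands over the roughing wheel. Push it with the fingertips along its shaft, against its spring, past the catch, and let go so that it springs back and stays caught on the stop pin over the middle (finishing) wheel; after that press the large key on the control panel to confirm the change and let it come up again. Grasp nothing, do not lift the head, keep off the lens and the small keys, and leave everything else on the bench and in the basin as it is.

Things in the scene. Friction and masses are not known exactly. Their poses are not given: they have to be found in the camera images.
- edger: The lens edging machine, a fixed cream housing 440 mm wide (y), 400 mm deep (x), turned up to 0.2 rad; origin on the bench below its middle; x from its front (control panel, robot's side) to its rear, y to the left seen from the front, z up. Open basin: floor 72 mm, rim 125 mm high. The head hangs on a steel shaft along y at x = +100 mm, 150 mm high. Only the stop pin's knob is higher than 212 mm.
- middle_wheel (a point): Top of the finishing wheel, the middle one of three grinding wheels on one spindle along y in the basin (100 mm across, tops 125 mm high): roughing 40 mm to its right (-y), polishing 31 mm to its left. The caught head's lens hangs above this point.
- plunger (a point): Top of the bracket behind the shaft, 200 mm high, that carries the stop pin: a sprung upright pin 8 mm thick with a round black knob 24 mm wide (top 222 mm high, 9 mm more while it rides up the tooth of the head's slide and until it drops in behind it). It works by itself.
- traverse (a joint): Head's position along its shaft (m): 0 = start, held by the spring over the roughing wheel; grows as the head is pushed left (edger +y); hard stop at 0.070. The stop pin drops in at 0.040 to 0.042: let go from beyond 0.044, the head springs back to 0.040 and stays caught over the middle wheel; let go earlier, it runs back to 0. The push takes 8 to 15 N.
- knob_end (a point): Centre of the flat end of the head's large black chuck knob, the place to push: a disc 44 mm wide at the head's right end that faces the edger's right (-y), 172 mm above the bench, with free air around it (the basin's rim below is 125 mm high). At the start at x = -20, y = -178 mm of the edger; moves with the head.
- head: The cream tilting head, 170 mm wide, a black knob at either end (large right, small left), top 211 mm above the bench, about 1.8 kg; origin on the shaft's axis, axes as the edger's. It lies by its weight on a rail and could be tipped up about the shaft, but should stay down. Moves along y with the traverse.
- lens: The clear round lens 64 mm across and 4 mm thick, clamped upright in the middle of the head between two pads, its axis along y; origin at its centre, 172 mm above the bench.
- large_key (a joint): Travel of the large key in m: 0 = up, 0.004 = fully down; sprung, 2 N to start and 4.5 N fully down.
- key_top (a point): Centre of the top of the large plain grey key, 36 mm (x) by 30 mm (y), at the right end of the control panel on the machine's front; it stands 9 mm proud of the panel, which rises at 15 degrees towards the machine's rear, and moves square to the panel. Here the top is about 119 mm above the bench.
- small_keys: Six flat grey membrane keys 17 mm square, in three rows of two, to the left of the large key; nearest edge 37 mm from its centre; they stand 5 mm proud of the panel and do not move. Origin as the edger's.
- dressing_stick: White square stick 75 x 13 x 13 mm lying loose in the basin, front left; origin under its middle.
- lens_block: Small grey stepped plastic block, 26 mm wide, 20 mm high, standing loose in the basin, front right; origin under its middle.
- job_tray: Grey open tray 125 x 190 x 40 mm with two lenses, on the bench to the right of the edger; origin under its middle.
- spectacles: Dark spectacle frame standing open on the bench left of the edger, 135 mm wide, 42 mm high; origin below the bridge.
- spray_bottle: Bottle 54 mm wide, 150 mm high, beside the edger, left or right; origin under its middle.
- cup: White cup 76 mm wide, 90 mm high, beside the edger, on the other side; origin under its middle.

How it is judged:
By the outcome, as a careful person would: the job done as asked, in the order asked, and still so for the second after the job is handed in, with the robot touching nothing.
It also fails if it takes over 48 s, if anything falls off the work surface, if the arm or the gripper's body presses on something with over 40 N, if the wrist force passes 120 N, or if a joint passes its speed limit or range.

ROBOT

A 6-joint arm with a two-finger parallel gripper is mounted at the origin on the work surface. World frame = base frame: x ahead of the robot, y to its left, z up, the work surface at z = 0. Lengths are in m, angles in rad, forces in N, time in s.
With the tool pointing down it reaches from about 0.375 to 0.9 m from the base axis. Payload 3.1 kg.
Tool frame: the origin (TCP) lies midway between the tips of the shut fingers; the grasp point (between the pads) lies 19 mm behind it; z points along the fingers, x is the direction in which the jaws open and shut, and the axes are right-handed (so a half turn about z gives the same grasp; the last joint's range is limited). The gripper opens to 87 mm and grips with 3 to 60 N. Pads are 19 mm wide; open, the fingers measure 117 mm over their backs; the gripper's body (75 mm by 190 mm) begins 51 mm behind the grasp point.
Start: joints at [0.926, 0.527, 1.433, -0, 1.181, -0.178], TCP at [0.281, 0.558, 0.223] pointing down, gripper open.
Joint ranges: [-3.08, 3.08], [-0.75, 2.2], [0.22, 2.44], [-1.43, 4.57], [0, 2.65], [-2.85, 2.85]. Speed limits (rad/s): [2.79, 2.79, 3.14, 3.14, 3.14, 3.14].

INTERFACE

Orientations are given as a unit quaternion [x, y, z, w].
In Python, from rig import observe, snapshot, job_done gives the robot as it stands.
- The arm moves only by the tool carry_out, never from a script. Its argument "increments" is a list of rows, each a list of 3 entries, a list of its own where there are three numbers: the shift along the tool's x, y, z in mm, then the turn, a rotation vector about the tool's x, y, z in degrees, then the finger opening in mm, from 0 to 87. In form: [[[tx, ty, tz], [rx, ry, rz], jaw], ...]. A call has 1 to 5 rows; each row shifts and turns the commanded pose from where the row before left it, along the tool's axes as they then stand; what a row does not reach is not made up. A row lasts 1/8 s, in which the tool goes at most 62.5 mm and 10.7 degrees, less where a joint would pass 70% of its speed; a pose out of reach is approached as far as the arm can. A call with a gripper value outside its range is refused whole. The fingers move at their own pace and stop on an object; "squeeze" is the grip in N (left out, the last holds). Time passes only in rows, so rows that do not move let the fingers close. It gives the time, the measured TCP pose, the force and the opening at its end, in the units of the state.
- observe(): the state, without advancing time (a new reading comes with each control period).
- snapshot(name): name is "scene" or "top"; returns a dict with "image" (480x640x3 uint8, red, green, blue), "vertical_fov" (degrees; the focal length in pixels is half the picture's height over the tangent of half this angle, whatever the lens; pixels are square), "cx", "cy" (the principal point, pixels), "rvec" (rotation vector, rad) and "tvec" (3), from world to camera coordinates, as OpenCV has them. Camera axes: x right, y down, z forward; pixel columns grow to the right and rows downward; lengths in m; the calibration is good to about 2 mm. A picture is of the moment at which its call begins. There is no depth.
- job_done(): hands the job in, once; it reports no verdict.
The state is a dict: "t": time; "q": joint angles; "qd": joint speeds; "tau": joint torques, N m; "eef_pos": TCP position; "tool_rot": TCP orientation; "contact_force": force on the tool from outside, world axes, zero at the start; "torque": the same for the moment, N m; "grip_width": opening from 0.0 (shut) to 1.0 (fully open).
Only numpy, scipy, OpenCV 4.12 (cv2) and the standard library are available. Lean on these libraries where they do the work, as an engineer would, in place of code of your own. Each camera call takes 0.05 s, during which the arm holds its last target.

## Working session

There is one attempt and no reset: what is moved stays moved. The work goes in short steps, Python scripts to look and compute and a tool call to move; the robot and the scene stay as the last step left them, time stands still between calls to the robot, and variables do not carry over. Pictures are saved under pics/ and viewed, and the job is handed in when it is done.

Besides the shell and the picture viewer there is one more tool, called after "Request:" as a command line: name --argument value ..., lists and objects as JSON in quotes. carry_out: Moves the arm, as the interface text tells. Its arguments: {"type":"object","properties":{"increments":{"type":"array","items":{"type":"array"}},"squeeze":{"type":"number"}},"required":["increments"]}

```bash
mkdir -p pics; ls
cat > h.py <<'E'
import numpy as np,cv2,json
from rig import observe,snapshot
def snap(n,f):
    s=snapshot(n); cv2.imwrite('pics/'+f,s['image'][:,:,::-1]); np.save('pics/'+f+'.npy',s,allow_pickle=True); return s
def cam(s):
    f=240/np.tan(np.radians(s['vertical_fov'])/2)
    K=np.array([[f,0,s['cx']],[0,f,s['cy']],[0,0,1.]]); R=cv2.Rodrigues(np.array(s['rvec'],float))[0]; t=np.array(s['tvec'],float).reshape(3)
    return K,R,t
def ray(s,u,v):
    K,R,t=cam(s); d=R.T@np.linalg.solve(K,[u,v,1.]); return -R.T@t,d/np.linalg.norm(d)
def onz(s,u,v,z):
    o,d=ray(s,u,v); return o+d*(z-o[2])/d[2]
def proj(s,p):
    K,R,t=cam(s); c=R@np.array(p,float)+t; q=K@c; return q[:2]/q[2]
def tri(o1,d1,o2,d2):
    A=np.stack([d1,-d2],1); k=np.linalg.lstsq(A,o2-o1,rcond=None)[0]; a=o1+k[0]*d1;b=o2+k[1]*d2; return (a+b)/2,np.linalg.norm(a-b)
def load(f): return np.load('pics/'+f+'.npy',allow_pickle=True).item()
E
python3 - <<'E'
from h import *
print(observe())
for n in('scene','top'):
    s=snap(n,n+'1.png'); K,R,t=cam(s); print(n,K[0,0],s['cx'],s['cy'],-R.T@t)
E
```

```text
pics
{'t': 0.0, 'q': array([ 9.26490385e-01,  5.28462852e-01,  1.43390993e+00,  1.97098368e-05,
        1.18137382e+00, -1.78487416e-01]), 'qd': array([-0.00095466, -0.00036466, -0.00056256, -0.00086083, -0.00023311,
        0.00023978]), 'tau': array([-2.07718144e-04, -4.40035880e+01, -1.76592118e+01,  6.30984502e-02,
        5.80968847e-02, -1.47742462e-04]), 'eef_pos': array([0.28023739, 0.55783503, 0.22157124]), 'tool_rot': array([ 8.51222441e-01,  5.24803959e-01, -1.00585341e-03,  3.84981344e-04]), 'contact_force': array([0.05586069, 0.65858258, 0.05577127]), 'torque': array([-0.01046996, -0.02008925,  0.0268227 ]), 'grip_width': 0.9990155358873768}
scene 607.040092608628 337.7313712056844 241.25376262978892 [1.36301988 0.5176186  1.32843857]
top 499.81789115114583 326.5456963387086 239.7074396417155 [0.54372772 0.01011202 1.12454834]
```

View pics/scene1.png

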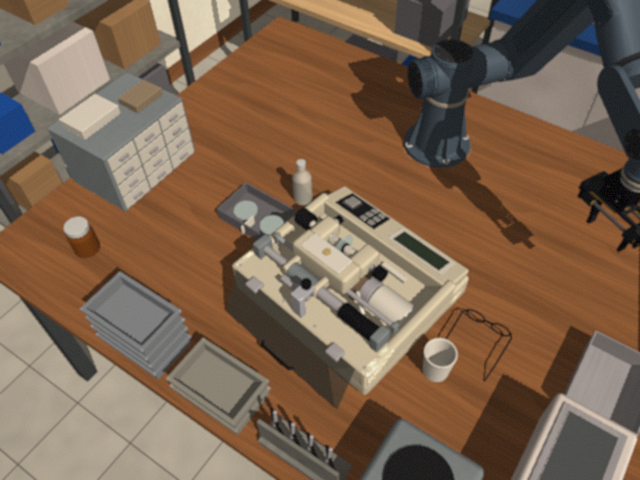

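View pics/top1.png

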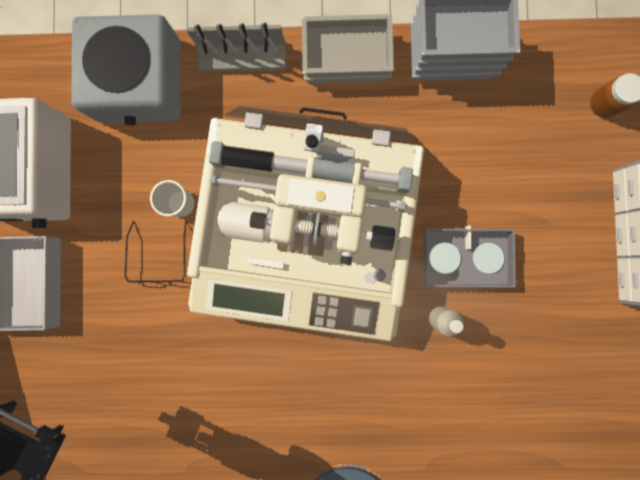

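The scene view shows the machine from behind. In the top view the edger is centred near (308,230), with the black chuck knob at about (382,237) and the large key at about (362,317). I'll zoom in to measure them.

Run:
```python
from h import *
a=cv2.imread('pics/top1.png')[100:350,180:440]; cv2.imwrite('pics/topz.png',cv2.resize(a,None,fx=3,fy=3,interpolation=cv2.INTER_CUBIC)[:, :780][:600])
cv2.imwrite('pics/topz2.png',cv2.resize(cv2.imread('pics/top1.png')[200:350,280:480],None,fx=4,fy=4,interpolation=cv2.INTER_CUBIC))
cv2.imwrite('pics/scz.png',cv2.resize(cv2.imread('pics/scene1.png')[170:390,220:480],None,fx=3,fy=3,interpolation=cv2.INTER_CUBIC)[:600])
```

```text
(no output)
```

View pics/topz2.png

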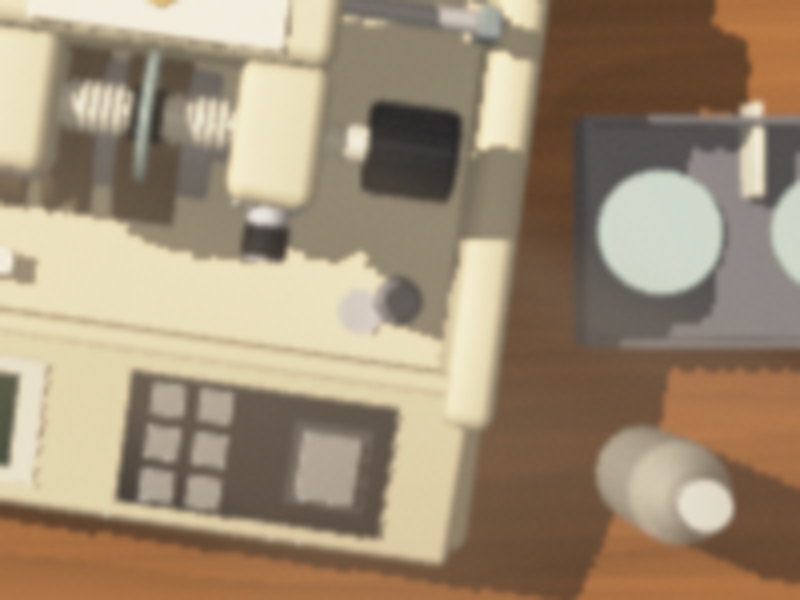

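View pics/topz.png

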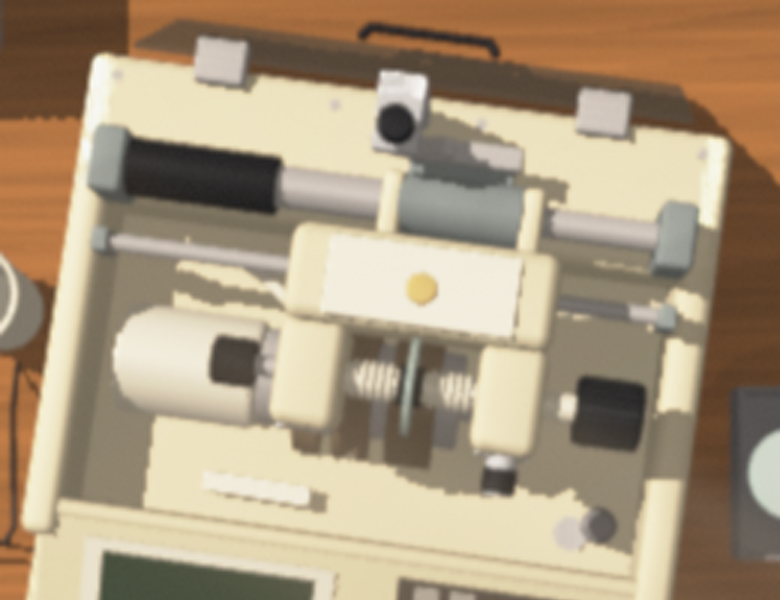

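View pics/scz.png

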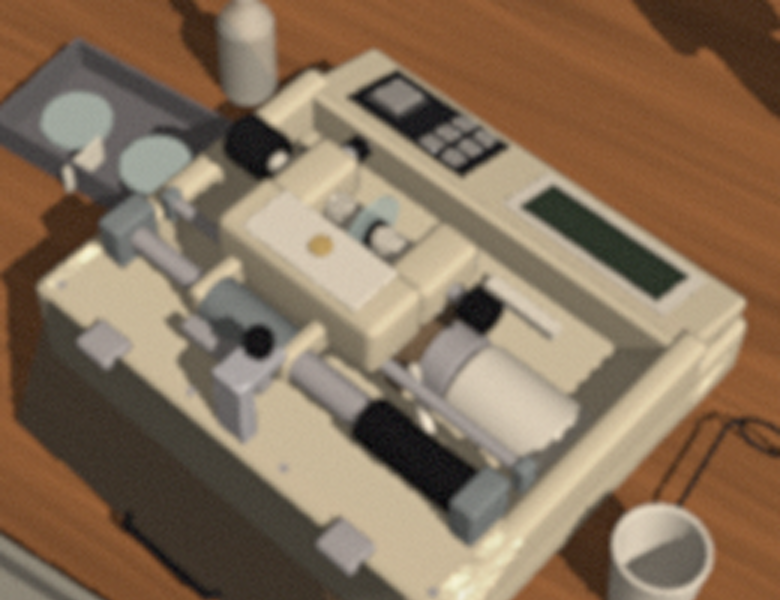

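Run:
```python
from h import *
s=load('top1.png'); c=load('scene1.png'); 
# black chuck knob & key masks
for nm,S,roi in(('top',s,(365,220,400,255)),('scene',c,(290,200,322,232))):
    x0,y0,x1,y1=roi; g=S['image'][y0:y1,x0:x1].max(2)
    m=(g<60).astype(np.uint8); n,l,st,ce=cv2.connectedComponentsWithStats(m)
    for i in range(1,n):
        if st[i,4]>40:
            r=cv2.minAreaRect(np.argwhere(l==i)[:,::-1].astype(np.float32)); print(nm,'knob',st[i],ce[i]+[x0,y0],cv2.boxPoints(r)+[x0,y0])
for nm,S,roi in(('top',s,(349,303,378,330)),('scene',c,(340,190,370,212))):
    x0,y0,x1,y1=roi; im=S['image'][y0:y1,x0:x1]; g=im.min(2); print(nm,np.percentile(g,[5,50,95]))
    m=((g>115)).astype(np.uint8); n,l,st,ce=cv2.connectedComponentsWithStats(m)
    for i in range(1,n):
        if st[i,4]>20:
            r=cv2.minAreaRect(np.argwhere(l==i)[:,::-1].astype(np.float32)); print('key',st[i],ce[i]+[x0,y0],cv2.boxPoints(r).tolist())
# approx pts
for n,u,v,z in(('key',280+328/4,200+468/4,.119),('bracket knob',180+396/3,100+124/3,.222),('knobend top corner',280+461/4,200+112/4,.18),('knobend lowcorner',280+455/4,200+200/4,.172),
 ('rimcornerRL',180+97/3,100+60/3,.125),('rimRR',180+730/3,100+140/3,.125),('front R',280+440/4,200+560/4,.1),('frontL',191,306,.1)):
    print(n,onz(s,u,v,z).round(4))
```

```text
top knob [  8   6  22  22 270] [385.01111111 234.27407407] [[370.40540409 243.56756973]
 [373.48648548 225.08108044]
 [394.89189148 228.64864731]
 [391.81081009 247.13513565]]
scene knob [  0   7  27  23 322] [302.42857143 217.14906832] [[286.53097391 213.96459961]
 [297.55752373 201.36283112]
 [317.23893929 218.58407211]
 [306.21238899 231.18584061]]
top [ 70.  89. 150.]
key [  4   4  17  20 259] [361.19305019 316.59073359] [[3.24324369430542, 21.540538787841797], [6.189189434051514, 3.864865303039551], [20.945945739746094, 6.3243255615234375], [18.0, 24.0]]
key [26 14  3 13 23] [376.47826087 324.34782609] [[26.0, 14.0], [28.0, 14.0], [28.0, 26.0], [26.0, 26.0]]
scene [ 25.  66. 143.]
key [ 0  0 12  9 68] [344.29411765 192.76470588] [[-2.4492937051703357e-16, 0.0], [11.0, 0.0], [11.0, 8.0], [0.0, 8.0]]
key [ 6  8 14  9 69] [352.62318841 201.71014493] [[5.902441024780273, 11.121952056884766], [11.073171615600586, 4.658536434173584], [19.48780632019043, 11.390243530273438], [14.317075729370117, 17.85365867614746]]
key [ 0 17  8  5 24] [342.375 209.625] [[0.0, 21.0], [0.0, 17.0], [7.0, 17.0], [7.0, 21.0]]
key [ 0.442  -0.0374  0.119 ]
bracket knob [0.773  0.0515 0.222 ]
knobend top corner [ 0.6141 -0.1011  0.18  ]
knobend lowcorner [ 0.5729 -0.0981  0.172 ]
rimcornerRL [0.8466 0.2586 0.125 ]
rimRR [ 0.7813 -0.1683  0.125 ]
front R [ 0.3929 -0.0939  0.1   ]
frontL [0.4684 0.3113 0.1   ]
```

Run:
```python
from h import *
s=load('top1.png'); c=load('scene1.png'); 
T=lambda a,b:(180+a/3,100+b/3); C=lambda a,b:(220+a/3,170+b/3)
for n,a,b in(('key',(361.5,316.9),C(398,97)),('pinknob',T(396,124),C(258,341)),('yellow',T(422,288),C(320,245)),('knob top ctr',(385,234.3),(302.4,217.1)),
   ('rimRL',T(97,60),None),('corner RR',T(730,140),C(40,285))):
    if b: print(n,*[np.round(x,4) for x in tri(*ray(s,*a),*ray(c,*b))])
def yaw(p,q): d=p-q; return np.degrees(np.arctan2(-d[0],d[1]))
P=[onz(s,*T(*x),.165) for x in((290,188),(650,228))]; print('shaft',P,yaw(*P))
P=[onz(s,*T(*x),.15) for x in((120,238),(655,316))]; print('rail',yaw(*P))
P=[onz(s,*T(*x),.211) for x in((332,235),(522,259))]; print('headlabel',yaw(*P))
P=[onz(s,*T(*x),.211) for x in((322,313),(514,336))]; print('headlabel',yaw(*P))
# scene small: shaft
P=[onz(c,*C(*x),.165) for x in((350,395),(160,245))]; print('shaft sc',P,yaw(*P))
```

```text
key [ 0.44   -0.0353  0.1077] 0.0041
pinknob [0.7754 0.0536 0.2092] 0.0034
yellow [0.6737 0.0397 0.2037] 0.0038
knob top ctr [ 0.6021 -0.0806  0.1772] 0.0027
corner RR [ 0.7812 -0.1662  0.1171] 0.0079
shaft [array([0.747216  , 0.12355613, 0.165     ]), array([ 0.71581413, -0.10822291,  0.165     ])] -7.715564174885822
rail -9.59717908296676
headlabel -8.534292555110477
headlabel -8.081324666057172
shaft sc [array([0.75274414, 0.12223276, 0.165     ]), array([ 0.7197043 , -0.08091664,  0.165     ])] -9.237598497327658
```

```bash
python3 - <<'E'
from h import *
s=load('top1.png'); c=load('scene1.png'); 
Z=lambda a,b:(280+a/4,200+b/4);C=lambda a,b:(220+a/3,170+b/3)
for n,a,b,z in(('end',461,105,.172),('end',452,203,.172),('endmid',457,156,.19),('inner',372,100,.172),('inner',362,192,.172),('lens',152,48,.172),('lens',140,182,.172),('key',328,468,.119),('keytl',305,428,.122),('keytr',365,434,.122),('keybl',296,502,.115),('keybr',353,508,.115)):
    print(n,onz(s,*Z(a,b),z).round(4))
print('scene key',onz(c,*C(398,97),.119), 'rearR',onz(c,*C(40,285),.125),'pin',onz(c,*C(258,341),.217))
print('scene knob axis', onz(c,302.4,217.1,.172))
for p in ([.594,-.099,.172],[.575,-.085,.172]): print(proj(c,p),(proj(c,p)-[220,170])*3,(proj(s,p)-[280,200])*4)
E
python3 - <<'E'
import cv2
cv2.imwrite('pics/scz2.png',cv2.resize(cv2.imread('pics/scene1.png')[180:250,270:370],None,fx=8,fy=8,interpolation=cv2.INTER_CUBIC))
E
```

```text
end [ 0.6181 -0.1021  0.172 ]
end [ 0.5715 -0.0966  0.172 ]
endmid [ 0.5928 -0.0975  0.19  ]
inner [ 0.6213 -0.0599  0.172 ]
inner [ 0.5775 -0.0541  0.172 ]
lens [0.6485 0.0447 0.172 ]
lens [0.5844 0.0516 0.172 ]
key [ 0.442  -0.0374  0.119 ]
keytl [ 0.4623 -0.0263  0.122 ]
keytr [ 0.4588 -0.0561  0.122 ]
keybl [ 0.425  -0.0213  0.115 ]
keybr [ 0.4215 -0.0497  0.115 ]
scene key [ 0.44748761 -0.02843267  0.119     ] rearR [ 0.78369707 -0.15780438  0.125     ] pin [0.77865989 0.05833856 0.217     ]
scene knob axis [ 0.59807781 -0.08203845  0.172     ]
[297.80536183 213.16070375] [233.41608548 129.48211126] [455.75216233 155.56912171]
[306.78608044 210.71696696] [260.35824133 122.15090087] [427.28815809 196.04432223]
```

View pics/scz2.png

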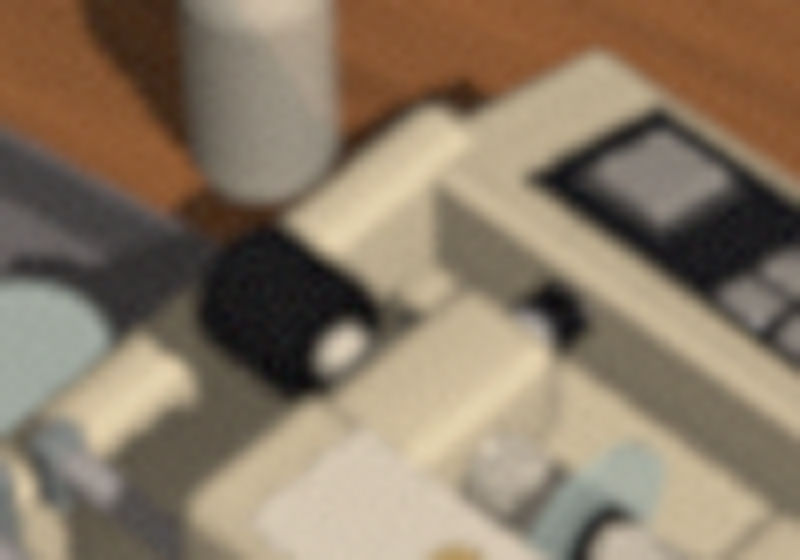

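```bash
cat >> h.py <<'E'
from scipy.spatial.transform import Rotation as Ro, Slerp
YAW=np.radians(-8.3)
def tool(yaw,tilt=0):  # tool x at yaw, pointing down; tilt>0 leans fingertips toward edger rear
    c,s=np.cos(yaw),np.sin(yaw); M=np.array([[c,s,0],[s,-c,0],[0,0,-1.]]).T
    return Ro.from_matrix(M)*Ro.from_euler('y',tilt)
def plan(p1,R1,n,p0=None,R0=None):
    o=observe()
    if p0 is None: p0=o['eef_pos']
    if R0 is None: R0=Ro.from_quat(o['tool_rot'])
    sl=Slerp([0,1],Ro.concatenate([R0,R1])); P=p0; R=R0
    for i in range(n):
        k=(i+1)/n; Rn=sl(k); Pn=p0+(np.array(p1)-p0)*k
        print((R.inv().apply(Pn-P)*1000).round(1).tolist(),np.degrees((R.inv()*Rn).as_rotvec()).round(2).tolist()); P,R=Pn,Rn
E
python3 - <<'E'
from h import *
print(tool(YAW,np.radians(15)).as_matrix()[:,2])
R0=Ro.from_quat(observe()['tool_rot'])
p1=np.array([.281,.558,.32])
plan([.590,-.135,.32],tool(YAW),14,p0=p1,R0=R0)
E
```

```text
[ 0.25610812 -0.03736213 -0.96592583]
[-34.3, 42.0, 0.1] [0.0, 0.01, 5.12]
[-30.4, 44.8, 0.0] [0.0, 0.01, 5.12]
[-26.3, 47.4, 0.0] [0.0, 0.01, 5.12]
[-22.0, 49.5, 0.0] [0.0, 0.01, 5.12]
[-17.5, 51.3, 0.0] [0.0, 0.01, 5.12]
[-12.8, 52.7, 0.0] [0.0, 0.01, 5.12]
[-8.1, 53.6, 0.0] [0.0, 0.01, 5.12]
[-3.3, 54.1, 0.0] [0.0, 0.01, 5.12]
[1.6, 54.2, 0.0] [0.0, 0.01, 5.12]
[6.4, 53.8, 0.0] [0.0, 0.01, 5.12]
[11.1, 53.0, 0.0] [0.0, 0.01, 5.12]
[15.8, 51.8, 0.0] [0.0, 0.01, 5.12]
[20.4, 50.2, -0.0] [0.0, 0.01, 5.12]
[24.8, 48.2, -0.0] [0.0, 0.01, 5.12]
```

Request:
carry_out --increments '[[[0,0,-50],[0,0,0],0],[[0,0,-50],[0,0,0],0],[[-34,42,0],[0,0,5],0],[[-30,45,0],[0,0,5],0],[[-26,47,0],[0,0,5],0]]'

```text
t: 0.72
eef_pos: [0.3478, 0.4095, 0.3223]
tool_rot: [0.913, 0.408, -0.0, 0.0]
contact_force: [0.9, 0.1, -0.1]
grip_width: 0.517
```

Request:
carry_out --increments '[[[-22,50,0],[0,0,5],0],[[-18,51,0],[0,0,5],0],[[-13,53,0],[0,0,5],0],[[-8,54,0],[0,0,5],0],[[-3,54,0],[0,0,5],0]]'

```text
t: 1.35
eef_pos: [0.461, 0.1621, 0.3223]
tool_rot: [0.98, 0.201, -0.0, -0.0]
contact_force: [0.8, 1.0, 1.4]
grip_width: 0.023
```

Request:
carry_out --increments '[[[2,54,0],[0,0,5],0],[[6,54,0],[0,0,5],0],[[11,53,0],[0,0,5],0],[[16,52,0],[0,0,5],0],[[0,0,0],[0,0,0],0]]'

```text
t: 1.98
eef_pos: [0.5543, -0.0362, 0.3218]
tool_rot: [1.0, 0.026, 0.0, 0.0]
contact_force: [-1.0, 0.1, -0.1]
grip_width: 0.003
```

Run:
```python
from h import *
o=observe(); print(o['t'],o['eef_pos'],o['q'],o['contact_force'],o['grip_width'])
plan([.590,-.135,.30],tool(YAW),3)
snap('top','top2.png'); snap('scene','scene2.png')
```

```text
1.975 [ 0.55433694 -0.03617981  0.32179362] [-2.65893156e-01  3.29966062e-01  1.47881098e+00 -8.24138255e-04
  1.33254455e+00 -3.18353068e-01] [-0.96175885  0.13467224 -0.0594501 ] 0.00318620232997248
[10.1, 33.5, 7.3] [0.02, -0.0, 3.77]
[12.3, 32.8, 7.3] [0.02, -0.0, 3.77]
[14.5, 31.9, 7.3] [0.02, -0.0, 3.77]
```

Request:
carry_out --increments '[[[10,33,7],[0,0,4],0],[[12,33,7],[0,0,4],0],[[15,32,7],[0,0,3.3],0],[[0,0,0],[0,0,0],0]]'

```text
t: 2.58
eef_pos: [0.5886, -0.1313, 0.3006]
tool_rot: [0.998, -0.07, -0.001, -0.0]
contact_force: [-0.5, 0.8, -0.4]
grip_width: 0.006
```

Run:
```python
from h import *
o=observe(); print(o['t'],o['eef_pos'],o['q'],o['contact_force'],o['grip_width'])
s=snap('top','top3.png'); c=snap('scene','scene3.png'); print(proj(s,o['eef_pos']),proj(c,o['eef_pos']))
a=cv2.resize(s['image'][190:340,300:450,::-1],None,fx=4,fy=4);b=cv2.resize(c['image'][120:270,240:290+100,::-1],(600,600)); cv2.imwrite('pics/d3.png',cv2.resize(np.hstack([a,b]),(800,400)))
```

```text
2.575 [ 0.58856339 -0.13131855  0.300586  ] [-4.04617747e-01  4.21168798e-01  1.39197911e+00 -5.64361600e-05
  1.33016905e+00 -2.64955250e-01] [-0.48316967  0.78202665 -0.42926102] 0.005606391515619323
[422.58439734 237.50049294] [285.52060905 170.40224142]
```

View pics/d3.png

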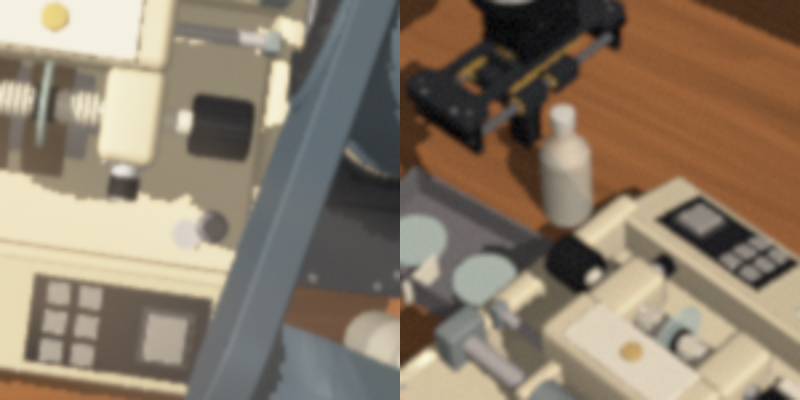

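Run:
```python
from h import *
c=load('scene3.png'); cv2.imwrite('pics/d3b.png',cv2.resize(c['image'][110:260,220:380,::-1],None,fx=5,fy=4,interpolation=cv2.INTER_CUBIC))
```

```text
(no output)
```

View pics/d3b.png

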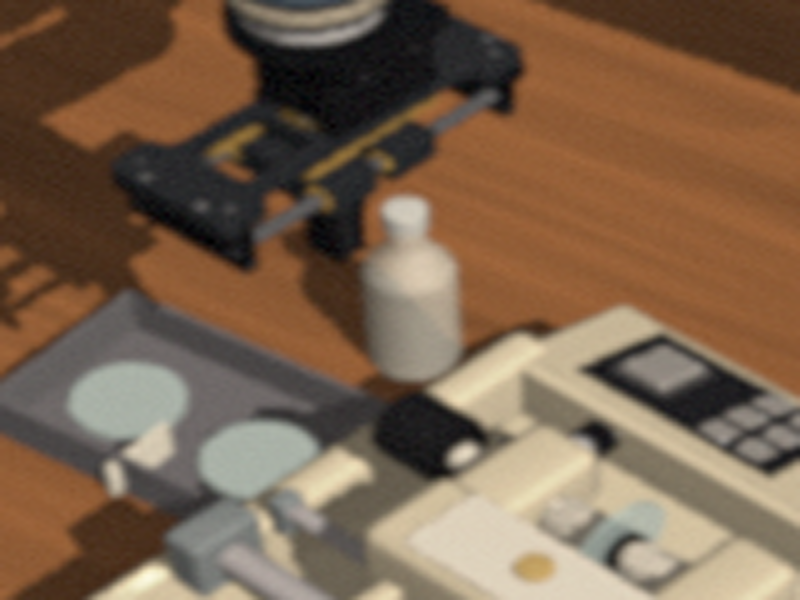

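Request:
carry_out --increments '[[[1,0,40],[0,0,0],0],[[0,0,40],[0,0,0],0],[[0,0,40],[0,0,0],0],[[0,0,18],[0,0,0],0],[[0,0,0],[0,0,0],0]]'

```text
t: 3.3
eef_pos: [0.5883, -0.129, 0.1625]
tool_rot: [0.998, -0.068, -0.002, -0.001]
contact_force: [-0.1, -0.3, -0.1]
grip_width: 0.001
```

Run:
```python
from h import *
o=observe(); print(o['t'],o['eef_pos'],o['contact_force'])
s=snap('top','top4.png'); c=snap('scene','scene4.png'); print(proj(s,o['eef_pos']),proj(c,o['eef_pos']))
cv2.imwrite('pics/d4.png',cv2.resize(c['image'][130:250,240:380,::-1],None,fx=5,fy=5,interpolation=cv2.INTER_CUBIC))
cv2.imwrite('pics/d4t.png',cv2.resize(s['image'][180:300,320:480,::-1],None,fx=5,fy=5,interpolation=cv2.INTER_CUBIC))
```

```text
3.3 [ 0.58830246 -0.12896015  0.1625125 ] [-0.07234059 -0.34477316 -0.06349807]
[409.08915488 241.81272032] [289.65866402 209.13869623]
```

View pics/d4.png

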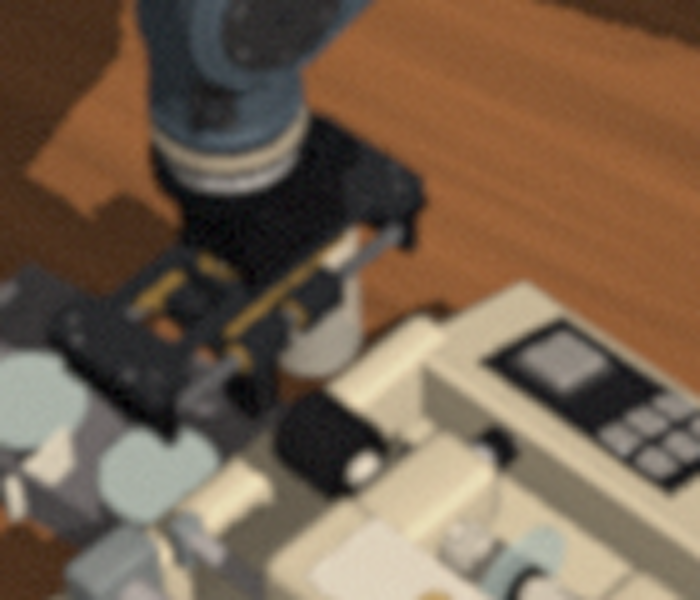

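View pics/d4t.png

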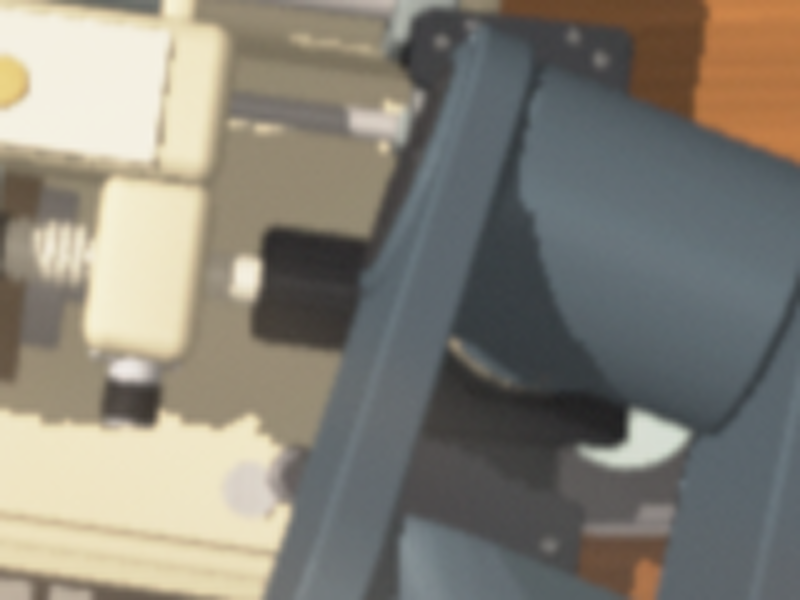

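Request:
carry_out --increments '[[[1,-6,0],[0,0,0.5],0],[[0,-6,0],[0,0,0],0],[[0,-4,0],[0,0,0],0],[[0,0,0],[0,0,0],0]]'

```text
t: 3.9
eef_pos: [0.5931, -0.1152, 0.1638]
tool_rot: [0.997, -0.074, 0.0, 0.0]
contact_force: [0.1, 0.3, 0.2]
grip_width: 0.004
```

Request:
carry_out --increments '[[[0,-3,0],[0,0,0],0],[[0,-3,0],[0,0,0],0]]'

```text
t: 4.15
eef_pos: [0.5939, -0.1097, 0.1635]
tool_rot: [0.997, -0.074, -0.0, -0.0]
contact_force: [0.0, 0.6, 0.3]
grip_width: 0.009
```

Request:
carry_out --increments '[[[0,-3,0],[0,0,0],0],[[0,-3,0],[0,0,0],0]]'

```text
t: 4.4
eef_pos: [0.5943, -0.1063, 0.1636]
tool_rot: [0.997, -0.074, -0.0, 0.002]
contact_force: [-3.4, -7.5, 0.1]
grip_width: 0.004
```

Request:
carry_out --increments '[[[0,-6,0],[0,0,0],0],[[0,-6,0],[0,0,0],0],[[0,-6,0],[0,0,0],0],[[0,-6,0],[0,0,0],0]]'

```text
t: 4.9
eef_pos: [0.5975, -0.0855, 0.1637]
tool_rot: [0.997, -0.073, -0.001, 0.005]
contact_force: [-3.6, -15.2, 0.6]
grip_width: 0.004
```

Request:
carry_out --increments '[[[0,-6,0],[0,0,0],0],[[0,-6,0],[0,0,0],0],[[0,-5,0],[0,0,0],0],[[0,0,0],[0,0,0],0]]'

```text
t: 5.4
eef_pos: [0.6008, -0.0658, 0.1636]
tool_rot: [0.997, -0.074, 0.0, 0.002]
contact_force: [-1.2, -7.7, 0.6]
grip_width: 0.002
```

Run:
```python
from h import *
o=observe(); print(o['t'],o['eef_pos'],o['contact_force'])
s=snap('top','top5.png'); c=snap('scene','scene5.png'); print(proj(s,o['eef_pos']),proj(c,o['eef_pos']))
cv2.imwrite('pics/d5.png',cv2.resize(c['image'][170:290,260:400,::-1],None,fx=5,fy=5,interpolation=cv2.INTER_CUBIC))
cv2.imwrite('pics/d5t.png',cv2.resize(s['image'][120:270,220:420,::-1],None,fx=4,fy=4,interpolation=cv2.INTER_CUBIC))
```

```text
5.4 [ 0.60083035 -0.06575536  0.16362898] [-1.21370584 -7.73372012  0.61479538]
[376.01846891 235.93106228] [307.23695601 222.77099429]
```

View pics/d5t.png

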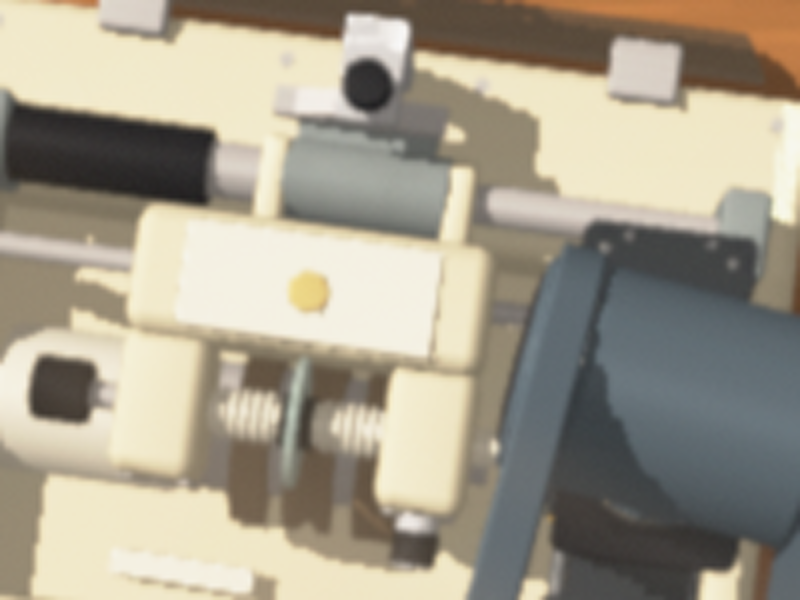

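View pics/d5.png

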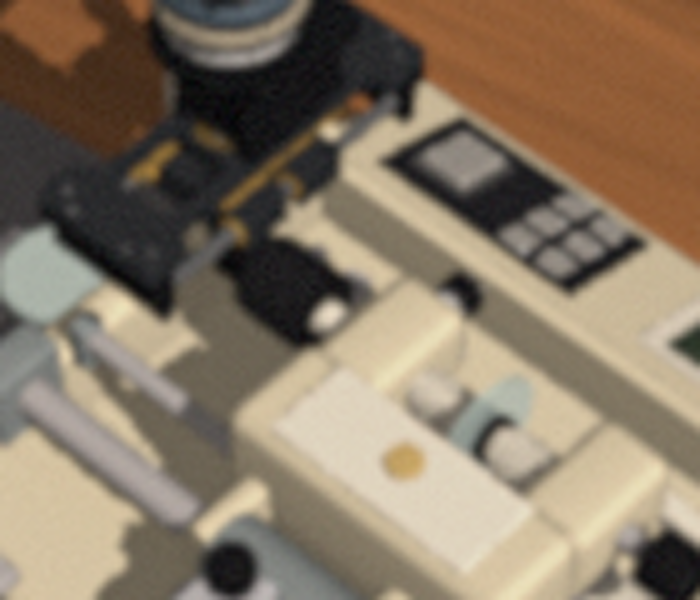

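Request:
carry_out --increments '[[[0,-5,0],[0,0,0],0],[[0,-5,0],[0,0,0],0],[[0,0,0],[0,0,0],0]]'

```text
t: 5.88
eef_pos: [0.6023, -0.056, 0.1636]
tool_rot: [0.997, -0.074, 0.0, 0.002]
contact_force: [-0.8, -7.3, 0.8]
grip_width: 0.008
```

```bash
cat >> h.py <<'E'
def dot(s):
    im=s['image'][170:215,280:345]; h=cv2.cvtColor(im,cv2.COLOR_RGB2HSV); m=((h[...,1]>110)&(h[...,2]>150)&(h[...,0]>12)&(h[...,0]<30)).astype(np.uint8)
    n,l,st,ce=cv2.connectedComponentsWithStats(m); i=1+np.argmax(st[1:,4]); u=ce[i]+[280,170]; return u,st[i,4],onz(s,*u,.211)
E
python3 - <<'E'
from h import *
o=observe(); print(o['t'],o['eef_pos'],o['contact_force'])
s=snap('top','top6.png')
d0=dot(load('top1.png'));
for x in (load('top5.png'),s):
    d=dot(x); print(d0,d,np.linalg.norm(d[2]-d0[2]))
cv2.imwrite('pics/d6t.png',cv2.resize(s['image'][120:270,220:420,::-1],None,fx=4,fy=4,interpolation=cv2.INTER_CUBIC))
E
```

```text
5.875 [ 0.60234462 -0.05603487  0.16360024] [-0.84606381 -7.31793376  0.82664456]
(array([320.36170213, 195.80851064]), np.int32(47), array([0.67401335, 0.03838856, 0.211     ])) (array([298.3 , 191.75]), np.int32(20), array([0.68242591, 0.07890902, 0.211     ])) 0.041384516089237176
(array([320.36170213, 195.80851064]), np.int32(47), array([0.67401335, 0.03838856, 0.211     ])) (array([293.54545455, 190.72727273]), np.int32(11), array([0.68451665, 0.08765205, 0.211     ])) 0.05037073090700599
```

View pics/d6t.png

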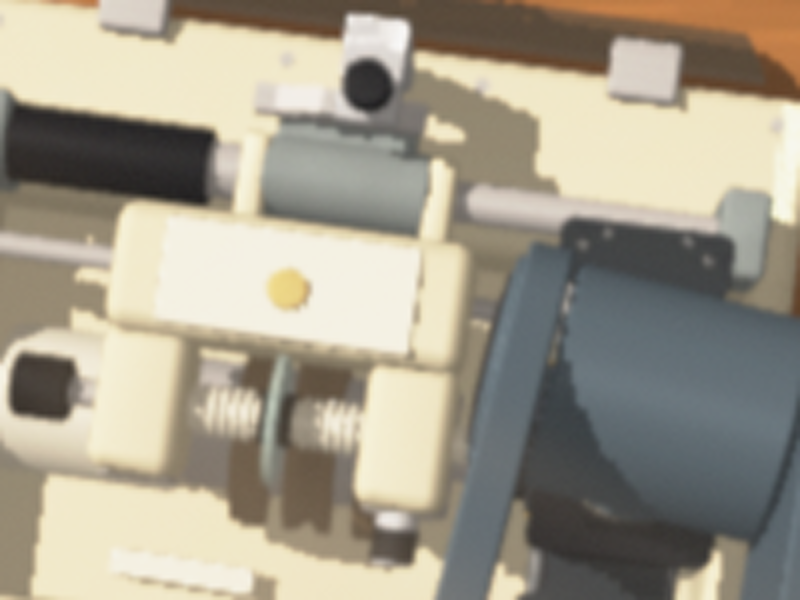

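The head has travelled about 51 mm, past the 44 mm catch point. I'll let go now by backing off to the right and then raising the tool.

Request:
carry_out --increments '[[[0,10,0],[0,0,0],0],[[0,15,0],[0,0,0],0],[[0,15,0],[0,0,0],0],[[0,10,0],[0,0,0],0],[[0,0,0],[0,0,0],0]]'

```text
t: 6.55
eef_pos: [0.5949, -0.1036, 0.1635]
tool_rot: [0.997, -0.075, 0.0, -0.0]
contact_force: [0.2, 1.1, 0.6]
grip_width: 0.003
```

Run:
```python
from h import *
o=observe(); print(o['t'],o['eef_pos'],o['contact_force'])
s=snap('top','top7.png');c=snap('scene','scene7.png')
d0=dot(load('top1.png'));d=dot(s); print(d,np.linalg.norm(d[2]-d0[2]))
cv2.imwrite('pics/d7t.png',cv2.resize(s['image'][120:270,220:420,::-1],None,fx=4,fy=4,interpolation=cv2.INTER_CUBIC))
plan(o['eef_pos']+[0,0,.08],tool(YAW),2)
```

```text
6.55 [ 0.59486703 -0.10357969  0.16351586] [0.15801618 1.10408974 0.5598547 ]
(array([300.38095238, 192.38095238]), np.int32(21), array([0.68117137, 0.07508959, 0.211     ])) 0.03739254295671728
[0.1, 0.5, -40.0] [-0.01, 0.01, -0.1]
[0.1, 0.5, -40.0] [-0.01, 0.01, -0.1]
```

View pics/d7t.png

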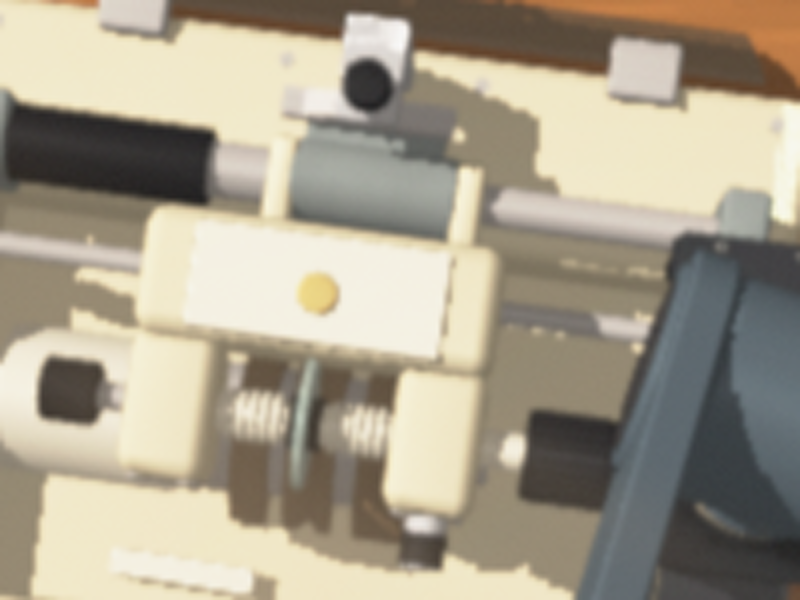

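The head is caught: the yellow dot sits about 39 mm from its start, and the lens is over the middle wheel. Next I'll raise the tool and move to a standoff over the key, tilted 15°.

Request:
carry_out --increments '[[[0,5,-45],[0,0,0],0],[[0,0,-45],[0,0,0],0],[[0,0,-30],[0,0,0],0],[[0,0,0],[0,0,0],0]]'

```text
t: 7.15
eef_pos: [0.5959, -0.1076, 0.2865]
tool_rot: [0.997, -0.074, 0.003, 0.001]
contact_force: [0.3, 0.8, -0.9]
grip_width: 0.007
```

Run:
```python
from h import *
o=observe(); print(o['t'],o['eef_pos'],o['contact_force'])
s=snap('top','top8.png')
print('bottle',onz(load('top1.png'),456,326,.15))
# refine key with subpixel centroid
im=load('top1.png')['image']
R=tool(YAW,np.radians(15)); key=np.array([.443,-.0365,.119]); tz=R.as_matrix()[:,2]; print(tz)
p=key-.08*tz; print(p)
plan(p,R,6)
```

```text
7.15 [ 0.59586504 -0.10758157  0.28646679] [ 0.33856399  0.81253779 -0.87594749]
bottle [ 0.42491665 -0.21625663  0.15      ]
[ 0.25610812 -0.03736213 -0.96592583]
[ 0.42251135 -0.03351103  0.19627407]
[-30.2, -7.9, 14.6] [0.0, 2.48, -0.02]
[-30.8, -8.0, 13.3] [0.0, 2.48, -0.02]
[-31.3, -8.0, 11.9] [0.0, 2.48, -0.02]
[-31.8, -8.0, 10.6] [0.0, 2.48, -0.02]
[-32.2, -8.0, 9.2] [0.0, 2.48, -0.02]
[-32.6, -8.0, 7.8] [0.0, 2.48, -0.02]
```

Request:
carry_out --increments '[[[-30,-8,14],[0,2.5,0],0],[[-31,-8,13],[0,2.5,0],0],[[-31,-8,12],[0,2.5,0],0],[[-32,-8,10],[0,2.5,0],0],[[-32,-8,9],[0,2.5,0],0]]'

```text
t: 7.82
eef_pos: [0.4487, -0.0447, 0.2101]
tool_rot: [0.991, -0.073, 0.107, 0.008]
contact_force: [-0.1, 0.5, -0.7]
grip_width: 0.011
```

Request:
carry_out --increments '[[[-32,-8,8],[0,2.5,0],0],[[0,0,0],[0,0,0],0],[[0,0,0],[0,0,0],0]]'

```text
t: 8.2
eef_pos: [0.4236, -0.0338, 0.197]
tool_rot: [0.989, -0.073, 0.13, 0.01]
contact_force: [0.9, -0.1, -0.1]
grip_width: 0.01
```

Run:
```python
from h import *
o=observe(); print(o['t'],o['eef_pos'],o['tool_rot'],o['contact_force'],o['q'])
s=snap('top','top9.png');c=snap('scene','scene9.png'); print(proj(s,o['eef_pos']),proj(c,o['eef_pos']))
cv2.imwrite('pics/d9.png',cv2.resize(c['image'][130:250,290:430,::-1],None,fx=5,fy=5,interpolation=cv2.INTER_CUBIC))
d0=dot(load('top1.png'));d=dot(s); print(d,np.linalg.norm(d[2]-d0[2]))
R=tool(YAW,np.radians(15)); key=np.array([.443,-.0365,.119]); tz=R.as_matrix()[:,2]
plan(key-.015*tz,R,1)
```

```text
8.2 [ 0.42364564 -0.03379421  0.19696398] [ 0.9887448  -0.07337048  0.13002799  0.00965477] [ 0.91609254 -0.09271536 -0.08979773] [-0.39031514  0.22043566  2.12705091  0.12024632  0.54309006 -0.33732253]
[362.34372839 331.37669835] [356.70520155 175.58606911]
(array([300.42307692, 192.5       ]), np.int32(26), array([0.68094895, 0.07501545, 0.211     ])) 0.03727776300692078
[-2.8, -0.6, 65.6] [0.07, -0.09, -0.18]
```

View pics/d9.png

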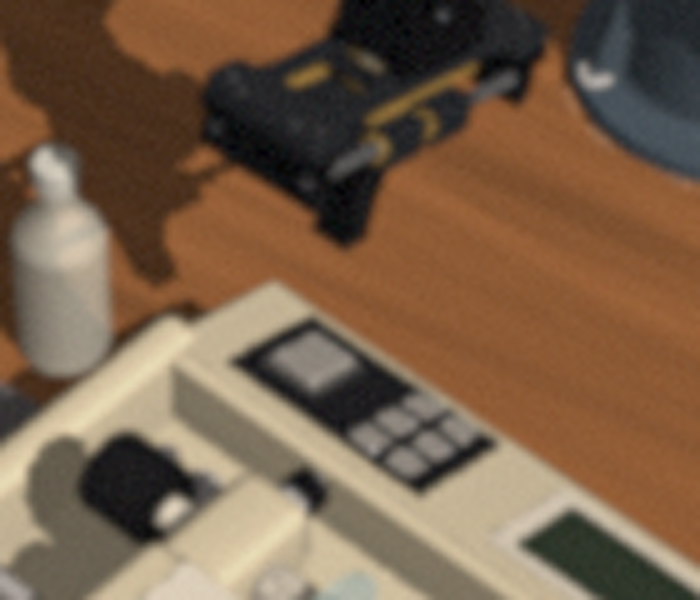

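View pics/top9.png

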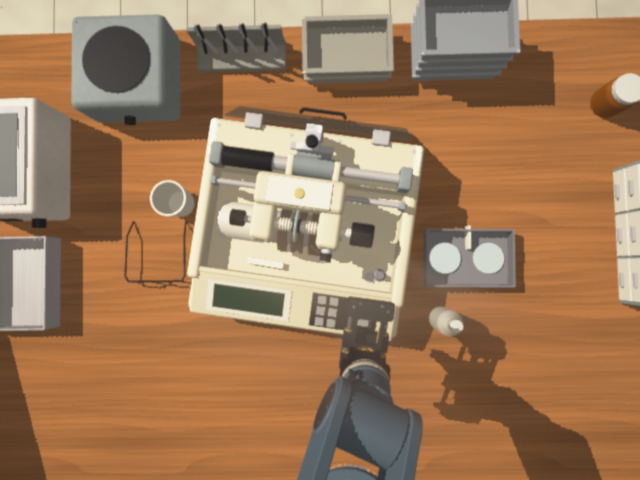

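Run:
```python
from h import *
c=load('scene9.png')
for d in ((0,0),(1.7,1.5),(1.7,2.4)): print(onz(c,352.6-d[0],201.6-d[1],.119))
```

```text
[ 0.44540572 -0.02997106  0.119     ]
[ 0.44344503 -0.03658225  0.119     ]
[ 0.44075587 -0.03830516  0.119     ]
```

The corrected scene ray puts the key at (0.443, -0.037), which agrees with the top view. I'll descend along the tool axis.

Request:
carry_out --increments '[[[-2,0,25],[0,0,0],0],[[0,0,25],[0,0,0],0],[[0,0,15],[0,0,0],0],[[0,0,0],[0,0,0],0]]'

```text
t: 8.8
eef_pos: [0.4389, -0.0363, 0.1332]
tool_rot: [0.989, -0.073, 0.13, 0.009]
contact_force: [0.6, 0.8, -0.9]
grip_width: 0.007
```

Run:
```python
from h import *
o=observe(); print(o['t'],o['eef_pos'],o['tool_rot'],o['contact_force'])
s=snap('top','top10.png');c=snap('scene','scene10.png'); print(proj(s,o['eef_pos']),proj(c,o['eef_pos']))
cv2.imwrite('pics/d10.png',cv2.resize(c['image'][150:250,290:430,::-1],None,fx=5,fy=5,interpolation=cv2.INTER_CUBIC))
R=tool(YAW,np.radians(15)); key=np.array([.443,-.0365,.119]); tz=R.as_matrix()[:,2]
plan(key,R,1)
```

```text
8.8 [ 0.43886828 -0.03629081  0.13322042] [ 0.988785   -0.07348122  0.12967092  0.00949667] [ 0.55879904  0.77664469 -0.87667653]
[361.80747024 319.34824881] [352.05806758 195.48786866]
[0.2, -0.3, 15.8] [0.06, -0.04, -0.18]
```

View pics/d10.png

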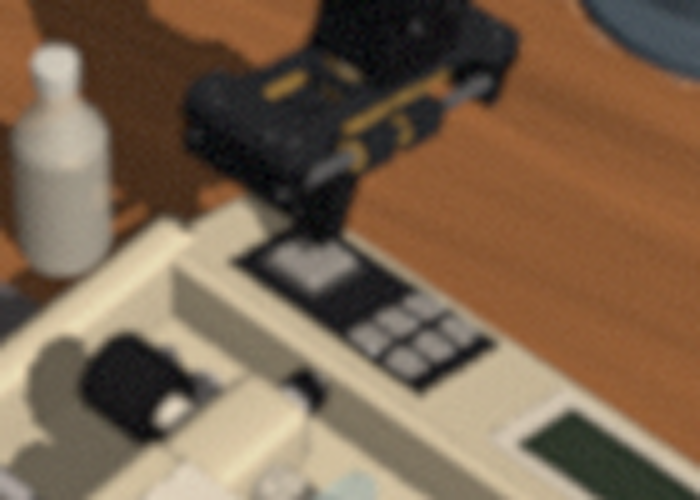

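The fingertips are over the key, about 15 mm off. I'll press in small steps.

Request:
carry_out --increments '[[[0,0,5],[0,0,0],0],[[0,0,5],[0,0,0],0],[[0,0,3],[0,0,0],0],[[0,0,0],[0,0,0],0]]'

```text
t: 9.4
eef_pos: [0.4412, -0.0363, 0.1213]
tool_rot: [0.989, -0.073, 0.13, 0.01]
contact_force: [-0.7, 0.3, 0.1]
grip_width: 0.007
```

Request:
carry_out --increments '[[[0,0,2],[0,0,0],0],[[0,0,2],[0,0,0],0],[[0,0,0],[0,0,0],0]]'

```text
t: 9.78
eef_pos: [0.4423, -0.0365, 0.1176]
tool_rot: [0.989, -0.073, 0.13, 0.01]
contact_force: [-1.9, -0.2, 2.4]
grip_width: 0.006
```

Request:
carry_out --increments '[[[0,0,2],[0,0,0],0],[[0,0,0],[0,0,0],0]]'

```text
t: 10.02
eef_pos: [0.4428, -0.0366, 0.1157]
tool_rot: [0.989, -0.073, 0.13, 0.01]
contact_force: [-1.6, 0.1, 3.9]
grip_width: 0.005
```

Contact is at a height of about 0.119 m, as expected. I'll press on to the bottom.

Request:
carry_out --increments '[[[0,0,2],[0,0,0],0],[[0,0,0],[0,0,0],0]]'

```text
t: 10.28
eef_pos: [0.4429, -0.0366, 0.1152]
tool_rot: [0.989, -0.073, 0.131, 0.01]
contact_force: [-8.3, -0.7, 25.5]
grip_width: -0.0
```

Request:
carry_out --increments '[[[0,0,1.5],[0,0,0],0],[[0,0,0],[0,0,0],0]]'

```text
t: 10.52
eef_pos: [0.443, -0.0366, 0.115]
tool_rot: [0.988, -0.073, 0.132, 0.01]
contact_force: [-14.3, -0.5, 40.8]
grip_width: 0.009
```

The key is at the bottom (force rose steeply after about 4 mm of travel). I'll back off along the tool axis.

Request:
carry_out --increments '[[[0,0,-6],[0,0,0],0],[[0,0,-15],[0,0,0],0],[[0,0,-30],[0,0,0],0],[[0,0,-45],[0,0,0],0],[[0,0,-45],[0,0,0],0]]'

```text
t: 11.15
eef_pos: [0.4068, -0.0312, 0.2493]
tool_rot: [0.989, -0.073, 0.13, 0.01]
contact_force: [0.4, -1.1, 0.6]
grip_width: -0.001
```

Request:
carry_out --increments '[[[0,0,0],[0,-5,0],0],[[0,0,-20],[0,-5,0],0],[[0,0,-20],[0,-5,0],0],[[0,0,0],[0,0,0],0]]'

```text
t: 11.65
eef_pos: [0.4046, -0.0312, 0.2889]
tool_rot: [0.997, -0.074, 0.002, 0.001]
contact_force: [0.1, -0.8, -0.6]
grip_width: 0.01
```

Run:
```python
from h import *
o=observe(); print(o['t'],o['eef_pos'],o['contact_force'],o['qd'])
s=snap('top','top11.png');c=snap('scene','scene11.png')
d0=dot(load('top1.png'));d=dot(s); print(d,np.linalg.norm(d[2]-d0[2]))
b=c['image'][170:390,220:480,::-1]; cv2.imwrite('pics/d11.png',cv2.resize(b,None,fx=3,fy=2.7,interpolation=cv2.INTER_CUBIC))
# compare pictures with the start
for n,x in(('top1.png',s),('scene1.png',c)):
    D=cv2.absdiff(load(n)['image'],x['image']).max(2); cv2.imwrite('pics/diff_'+n,D*3 if 0 else np.clip(D.astype(int)*3,0,255).astype(np.uint8))
```

```text
11.65 [ 0.40460316 -0.0312259   0.28892408] [ 0.08015362 -0.75227569 -0.6468685 ] [-0.00374531 -0.00047723  0.08885294  0.00501962 -0.0294657  -0.0074766 ]
(array([300.09677419, 192.80645161]), np.int32(31), array([0.68039409, 0.07562634, 0.211     ])) 0.03778049413781838
```

View pics/d11.png

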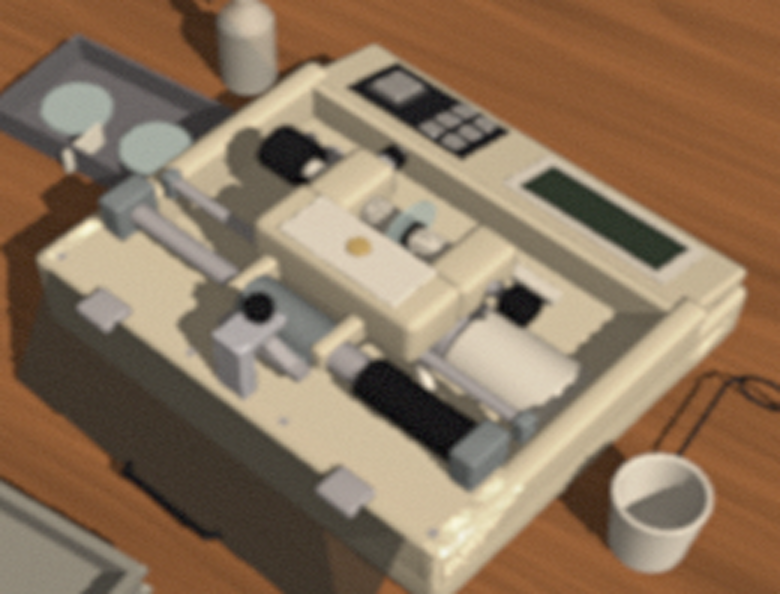

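View pics/diff_top1.png

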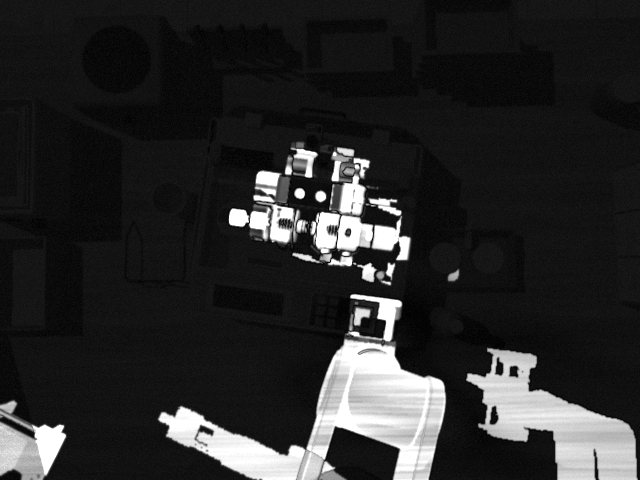

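Run:
```python
from h import *
a=[cv2.resize(load(n)['image'][255:300,345:475,::-1],None,fx=6,fy=6,interpolation=cv2.INTER_CUBIC) for n in('top1.png','top11.png')]
cv2.imwrite('pics/blk.png',np.vstack(a))
```

```text
(no output)
```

View pics/blk.png

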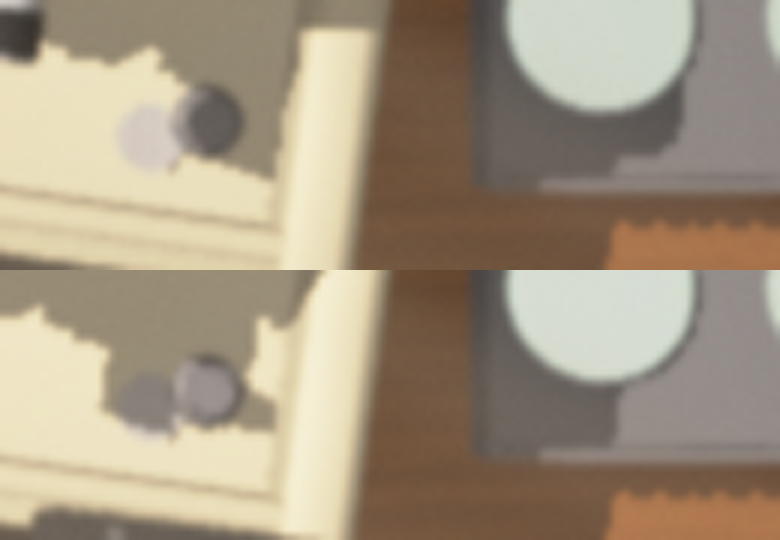

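The lens block is at the same pixels as before; only the shadows changed. I'm handing the job in.

Run:
```python
from rig import job_done
print(job_done())
```

```text
the job is handed in; nothing more can be done
None
```

The head is caught over the middle (finishing) wheel, and the large key has been pressed and released. The job took about 12 s of the 48 s and has been handed in; it reports no verdict.

- **Head:** I pushed the chuck knob left with the shut fingertips to about 51 mm of travel, with readings up to about 16 N. After I let go, it sprang back and stayed. The yellow dot on the head last read 38–39 mm from its start, consistent with the 40 mm catch to within the camera's accuracy.
- **Key:** I pressed it square to the panel, with contact at the expected height of about 119 mm. After about 4 mm of travel the force rose steeply, so it reached the bottom. I then backed off, and the last picture shows the key looking as it did at the start. I did not measure its height.
- **Everything else:** The before-and-after comparison of the top pictures shows only the head, the arm and shadows changed. The lens block is at the same pixels, and the force reading at the end is about zero.

Two things disagreed or went past what I intended:
- **Key force:** I sent one press step too many, so the fingertips briefly pushed the bottomed key with about 43 N. That is above the 8–10 N I meant to use. The 40 N limit is for the arm and gripper body rather than the fingertips, and the wrist limit is 120 N.
- **Camera offset:** The scene camera was 5–9 mm off the top camera in y. I used the top view, and both contacts came within a few millimetres of where it predicted.

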